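# Unpin the sausage slicer, park its lock pin and raise the blade

## Task

Make the lever slicer ready for cutting: draw its red-knobbed lock pin out of the guide, without letting it drop, and park it in the steel keeper on the slicer's board, lying down in both notches with its collar just outside the outer ear. Then swing the black blade handle all the way up to its stop and let go, leaving the other things on the worktop where they are.

Things in the scene. Friction and masses are not known exactly. Their poses are not given: they have to be found in the camera images.
- slicer: Lever slicer (small guillotine for dry sausage), fixed. Origin on the worktop under its board; z up, blade plane x = 0, pivot at the +y end, handle out beyond the -y end, keeper and pin knob on the -x side. Beech board 180 mm in x, y -145 to +135, top (deck) 28 mm up; wooden fence 32 mm high at y = +72; pivot bracket 86 mm high at y = +100. Shut blade: 3 mm thick, top edge 69 mm up.
- bore (a point): Mouth of the lock bore in the -x guide cheek's outer face, 76.5 mm above the worktop; axes as slicer. Two steel cheeks flank the blade (each 6 mm thick, 34 mm wide in y, outer faces at slicer x = -12 and +12, tops 95 mm up). The bore, 11.5 mm diameter, runs along x through both; the pin is drawn out towards -x.
- notch (a point): Middle of the keeper, on the axis a parked pin has (slicer x -68, y -120, 55 mm above worktop); axes as slicer. Two steel ears on the deck, 4 mm thick, outer faces at x = -12 (outer ear) and +12 from here, each with an open-topped notch 13 mm wide in y, bottom 5 mm below here, flared lips up to 13 mm above; 36 mm wide over the lips. Parked, the pin lies along x, knob to -x.
- pin: Lock pin, loose, about 30 g, along its own x axis. Origin on the axis at the collar's inner face: steel shank 10 mm diameter, 40 mm long to +x (balances 14 mm along it); collar (18 mm diameter, 3 mm thick) and knob to -x. At the start it is through both bores over the blade, collar 0 to 4 mm off the cheek, and blocks the blade. Sliding fit, no spring or catch.
- pin_tip (a point): Centre of the free end of the pin's shank (+40 mm along the pin's x).
- pin_knob (a point): Middle of the pin's red plastic knob: 16 mm diameter, 32 mm long along the pin's x (from -7 to -39 mm of the pin's origin), to be gripped here across y from above.
- blade (a joint): Angle of the blade lever in rad: 0 shut (handle level), grows as the handle rises, 1.0 at its upper stop. The pivot is stiff: the blade stays wherever it is left; lifting takes about 5 N at the handle.
- pivot (a point): Point on the blade's pivot axis, in the blade plane, 57 mm above the worktop; axes as slicer. The lever turns about x; its handle goes from -y upwards.
- handle_grip (a point): Point on the axis of the black handle, 285 mm from the pivot, 30 mm from the handle's end; turns with the lever, its y axis along the handle towards the pivot. Handle round, 26 mm diameter, 110 mm long; shut, its axis is level, 57 mm above the worktop, and this point lies beyond the board's end.
- lunchbox: Pink plastic lunch container with lid, 190 x 130 x 63 mm, loose. Origin at the centre of its underside. Not to be disturbed.
- jar: Glass jar with clamp lid, 92 mm diameter, 127 mm high, loose. Origin at the centre of its underside. Not to be disturbed.
- strainer: Stainless steel basket tea strainer, 68 mm diameter with two rim tabs (134 mm over the tabs along x), 51 mm high, loose. Origin at the centre of its underside. Not to be disturbed.
- spoon: Bamboo spoon lying flat along its x axis, 240 mm long, 9 mm high, loose. Origin at the middle of the underside. Not to be disturbed.

How it is judged:
On the way, in this order (a step that is already met when the one before it is completed fails the run):
1. the pin is drawn clear of the guide, the blade still shut (x of pin_tip in the frame of slicer below -0.014 m and value of joint blade below 0.1 rad), for 0.1 s.
2. the pin lies parked in both notches of the keeper, released, the blade still shut (x of pin in the frame of notch below -0.0115 m and x of pin_tip in the frame of notch above 0.0115 m and y of pin in the frame of notch between -0.004 and 0.004 m and z of pin in the frame of notch between -0.003 and 0.003 m and y of pin_tip in the frame of notch between -0.004 and 0.004 m and z of pin_tip in the frame of notch between -0.003 and 0.003 m and contact force between the fingers and pin below 0.1 N and value of joint blade below 0.1 rad), for 0.3 s.
At the end, for the whole second after the job is handed in: The pin lies at rest in both notches of the keeper (collar outside the outer ear, tip past the inner ear, both within 4 mm of the notch's centre line and 3 mm of the seated height), and the blade stands at its upper stop (at least 0.88 of 1.0 rad) (x of pin in the frame of notch below -0.0115 m and x of pin_tip in the frame of notch above 0.0115 m and y of pin in the frame of notch between -0.004 and 0.004 m and z of pin in the frame of notch between -0.003 and 0.003 m and y of pin_tip in the frame of notch between -0.004 and 0.004 m and z of pin_tip in the frame of notch between -0.003 and 0.003 m and linear speed of pin below 0.02 m/s and value of joint blade above 0.88 rad); the robot touches nothing.
It fails at once if the pin is dropped onto the board or worktop (height (world z) of pin below 0.042 m).
It fails at once if a bystander is moved by more than 25 mm (distance of any of lunchbox, jar, strainer, spoon from where it was at the start of the episode above 0.025 m).
It also fails if it takes over 58 s, if anything falls off the work surface, if the arm or the gripper's body presses on something with over 40 N, if the wrist force passes 120 N, or if a joint passes its speed limit or range.

## Robot

A 6-joint arm with a two-finger parallel gripper is mounted at the origin on the work surface. World frame = base frame: x ahead of the robot, y to its left, z up, the work surface at z = 0. Lengths are in m, angles in rad, forces in N, time in s.
With the tool pointing down it reaches from about 0.35 to 0.775 m from the base axis. Payload 7.3 kg.
Tool frame: the origin (TCP) lies at the very end of the fingers, on their centre line; the grasp point (between the pads) lies behind it (manip.grasp_offset is the y of the grasp point in the tool frame, in m); y points along the fingers, x is the direction in which the jaws open and shut, and the axes are right-handed (so a half turn about y gives the same grasp; the last joint's range is limited). The gripper opens to 92 mm and grips with 3 to 60 N. Pads are 19 mm wide; open, the fingers measure 130 mm over their backs; the gripper's body (75 mm by 190 mm) begins 47 mm behind the grasp point.
Start: joints at [1.184, 0.342, 1.524, -0, 1.275, -0.146], TCP at [0.125, 0.51, 0.227] pointing down, gripper open.
Joint ranges: [-2.53, 2.53], [-0.77, 2.02], [0.04, 2.7], [-1, 4.14], [0.28, 2.66], [-3.11, 3.11]. Speed limits (rad/s): [2.57, 2.57, 3.14, 3.14, 3.14, 3.14].

## Interface

Orientations are given as a unit quaternion [w, x, y, z].
In Python, from workcell import manip gives the robot as it stands.
- The arm moves only by the tool send_rows, never from a script. Its argument "rows" is a list of rows, each an object with "delta_pos": the shift along the tool's x, y, z normalised to -1 to 1, where 1 is 10 cm, a list of three; "delta_rot": the turn, a rotation vector about the tool's x, y, z normalised to -1 to 1, where 1 is 45 degrees, a list of three; "claw": the finger opening in mm, from 0 to 91.8. A call has 1 to 10 rows; each row shifts and turns the commanded pose from where the row before left it, along the tool's axes as they then stand; what a row does not reach is not made up. A row lasts 1/12 s, in which the tool goes at most 41.7 mm and 7.16 degrees, less where a joint would pass 70% of its speed; a pose out of reach is approached as far as the arm can. A call with a number of a shift or a turn outside -1 to 1 is refused whole. A call with a gripper value outside its range is refused whole. The fingers move at their own pace and stop on an object; the grip force is fixed at half the most. Time passes only in rows, so rows that do not move let the fingers close. It gives the time, the measured TCP pose, the force and the opening at its end, in the units of the state.
- manip.observe(): the state, without advancing time (a new reading comes with each control period).
- manip.grab_frame(name): name is "side" or "top"; returns a dict with "pixels" (420x560x3 uint8, red, green, blue), "depth" (420x560 float32, m along the optical axis (not along the pixel's ray), 0 where there is no reading), "fx", "fy", "cx", "cy" (pixels), "extrinsics" (4x4, takes a point from camera to world coordinates). Camera axes: x right, y down, z forward; pixel columns grow to the right and rows downward; lengths in m; the calibration is good to about 2 mm. A picture is of the moment at which its call begins.
- manip.finish_job(): hands the job in, once; it reports no verdict.
The state is a dict: "time": time; "qpos": joint angles; "joint_velocities": joint speeds; "tau": joint torques, N m; "ee_pos": TCP position; "ee_rot": TCP orientation; "wrist_force": force on the tool from outside, world axes, zero at the start; "moment": the same for the moment, N m; "grip_width": finger opening in m.
Only numpy, scipy, OpenCV 4.12 (cv2) and the standard library are available. Lean on these libraries where they do the work, as an engineer would, in place of code of your own. Each camera call takes 0.05 s, during which the arm holds its last target.

## Working session

There is one attempt and no reset: what is moved stays moved. The work goes in short steps, Python scripts to look and compute and a tool call to move; the robot and the scene stay as the last step left them, time stands still between calls to the robot, and variables do not carry over. Pictures are saved under pics/ and viewed, and the job is handed in when it is done.

Besides the shell and the picture viewer there is one more tool, called after "Request:" as a command line: name --argument value ..., lists and objects as JSON in quotes. send_rows: Moves the arm, as the interface text tells. Its arguments: {"type":"object","properties":{"rows":{"type":"array"}},"required":["rows"]}

```bash
ls; mkdir -p pics; python3 - <<'E'
from workcell import manip
import cv2,numpy as np
print(manip.observe()); print(manip.grasp_offset)
for n in("side","top"):
    f=manip.grab_frame(n); cv2.imwrite(f"pics/{n}0.png",f["pixels"][:,:,::-1]); np.savez(f"{n}0.npz",**f)
    print(n,f["fx"],f["fy"],f["cx"],f["cy"],f["extrinsics"])
E
```

```text
pics
{'time': 0.0, 'qpos': array([ 1.18399370e+00,  3.42704763e-01,  1.52497218e+00, -3.62798368e-05,
        1.27541572e+00, -1.46024850e-01]), 'joint_velocities': array([-1.01402256e-03,  4.69885589e-04,  5.40486107e-04, -1.10782803e-03,
        1.94741269e-04,  3.70236758e-05]), 'tau': array([-1.16946935e-04, -4.31244493e+01, -2.44226986e+01,  7.17665255e-02,
        5.58816246e-02, -1.12836406e-04]), 'ee_pos': array([0.12504229, 0.50948632, 0.22606994]), 'ee_rot': array([-0.55615398,  0.55670138,  0.43588026, -0.4367891 ]), 'wrist_force': array([ 0.54297251,  0.61931552, -0.04351285]), 'moment': array([0.00131311, 0.00478967, 0.05350971]), 'grip_width': 0.0915420317576938}
-0.0188
side 543.3224420218215 543.3224420218215 281.8203859803739 211.2899585081736 [[ 0.91220632 -0.2803204   0.29883122  0.17372505]
 [-0.40962951 -0.60769239  0.68037756 -0.90051378]
 [-0.00912625 -0.7430548  -0.66916835  1.0096171 ]
 [ 0.          0.          0.          1.        ]]
top 500.27968745282345 500.27968745282345 279.6597279710221 214.79654538728505 [[ 0.01777247 -0.99247366  0.12116175  0.45311718]
 [-0.99976026 -0.01919014 -0.01054375  0.05261047]
 [ 0.01278951 -0.12094531 -0.99257678  1.25674121]
 [ 0.          0.          0.          1.        ]]
```

View pics/side0.png

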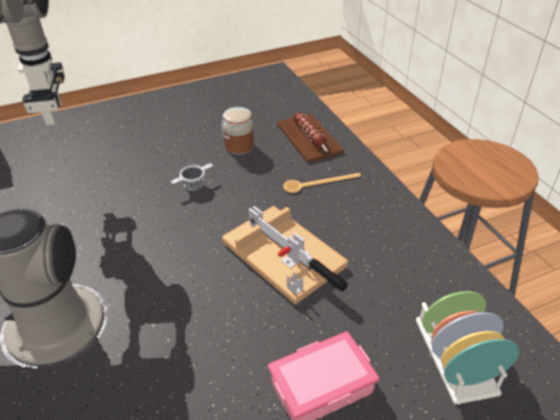

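View pics/top0.png

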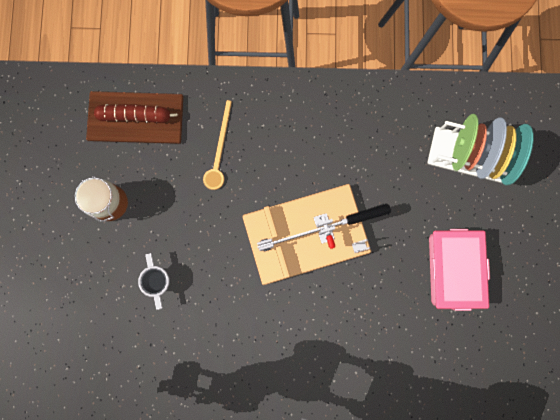

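```bash
cat > h.py <<'E'
import numpy as np,cv2
from workcell import manip
def load(n):
    return dict(np.load(n))
def cloud(f):
    d=f["depth"]; v,u=np.mgrid[:d.shape[0],:d.shape[1]]
    p=np.stack([(u-f["cx"])/f["fx"]*d,(v-f["cy"])/f["fy"]*d,d],-1)
    E=f["extrinsics"]; P=p@E[:3,:3].T+E[:3,3]; P[d==0]=np.nan
    return P
def proj(f,X):
    E=np.linalg.inv(f["extrinsics"]); c=np.atleast_2d(X)@E[:3,:3].T+E[:3,3]
    return np.stack([c[:,0]/c[:,2]*f["fx"]+f["cx"],c[:,1]/c[:,2]*f["fy"]+f["cy"]],-1)
E
python3 - <<'E'
from h import *
for n in("top","side"):
    f=load(n+"0.npz");P=cloud(f)
    hsv=cv2.cvtColor(f["pixels"],cv2.COLOR_RGB2HSV)
    reg=(P[...,0]>.25)&(P[...,0]<.75)&(abs(P[...,1])<.27)
    z=P[...,2]
    tb=reg&(abs(z)<.012); print(n,"table z",np.nanmedian(z[tb]))
    dk=reg&(abs(z-.028)<.006)&(hsv[...,1]>70)&(hsv[...,0]>8)&(hsv[...,0]<28)
    _,l,st,_=cv2.connectedComponentsWithStats(dk.astype(np.uint8)); 
    k=1+np.argmax(st[1:,4]); dk2=cv2.morphologyEx((l==k).astype(np.uint8),cv2.MORPH_CLOSE,np.ones((15,15)))
    q=P[dk][:,:2]; print(np.median(P[dk][:,2]),dk.sum())
    print(cv2.minAreaRect((P[l==k][:,:2]*1000).astype(np.float32)))
    red=reg&((hsv[...,0]<6)|(hsv[...,0]>174))&(hsv[...,1]>170)&(z>.04)
    R=P[red];print("red",red.sum(),R.mean(0),R.min(0),R.max(0))
    c=R[:,:2]-R[:,:2].mean(0);w,V=np.linalg.eigh(c.T@c);print("axis",V[:,1],np.degrees(np.arctan2(V[1,1],V[0,1])))
    bl=reg&(hsv[...,2]<60)&(z>.045)&(z<.08);B=P[bl];print("blk",bl.sum(),B.mean(0),B.min(0),B.max(0))
    c=B[:,:2]-B[:,:2].mean(0);w,V=np.linalg.eigh(c.T@c);print("axis",np.degrees(np.arctan2(V[1,1],V[0,1])))
    x0,x1,y0,y1=(200,420,170,310) if n=="top" else (200,370,190,320)
    cv2.imwrite(f"pics/{n}z.png",cv2.resize(f["pixels"][y0:y1,x0:x1,::-1],None,fx=3.6,fy=3.6,interpolation=cv2.INTER_CUBIC))
E
```

```text
top table z -0.0003423766662928873
0.02745683550865352 6517
((559.6016235351562, -26.41058349609375), (179.9677734375, 280.16082763671875), 17.676414489746094)
red 70 [ 0.53570057 -0.0802893   0.08233914] [ 0.52069716 -0.08930212  0.07436057] [ 0.55082631 -0.07216733  0.08749903]
axis [-0.95036598 -0.31113423] -161.87240237187282
blk 429 [ 0.60580763 -0.17461428  0.06647539] [ 0.58196719 -0.22585723  0.05510999] [ 0.63048512 -0.12118994  0.07511746]
axis 108.07574144326625
side table z -0.0015768732531906693
0.026342096332959974 3582
((515.1121215820312, -42.67112731933594), (97.91473388671875, 284.53924560546875), 19.543567657470703)
red 44 [ 0.53500092 -0.08579087  0.0803682 ] [ 0.52257707 -0.09273193  0.07535028] [ 0.54844734 -0.07557033  0.08624818]
axis [-0.94674377 -0.32198795] -161.2168099244472
blk 387 [ 0.60389867 -0.18640715  0.06435532] [ 0.57894597 -0.22928683  0.049465  ] [ 0.63071591 -0.12868643  0.07298985]
axis 109.1258095073872
```

```bash
cat >> h.py <<'E'
YAW=np.radians(17.8); O=np.array([.5581,-.0217,0]) 
def Rs(): 
    c,s=np.cos(YAW),np.sin(YAW); return np.array([[c,-s,0],[s,c,0],[0,0,1]])
def s2w(p): return np.atleast_2d(p)@Rs().T+O
def w2s(p): return (np.atleast_2d(p)-O)@Rs()
E
python3 - <<'E'
from h import *
for n in("top","side"):
    f=load(n+"0.npz");P=cloud(f)
    hsv=cv2.cvtColor(f["pixels"],cv2.COLOR_RGB2HSV)
    reg=(P[...,0]>.25)&(P[...,0]<.75)&(abs(P[...,1])<.27)
    S=w2s(P.reshape(-1,3)).reshape(P.shape)
    z=P[...,2]
    red=reg&((hsv[...,0]<6)|(hsv[...,0]>174))&(hsv[...,1]>170)&(z>.04)
    print(n,"red",np.median(S[red],0),S[red].min(0),S[red].max(0))
    bl=reg&(hsv[...,2]<60)&(z>.045)&(z<.08);print("blk",S[bl].mean(0),S[bl].min(0),S[bl].max(0))
    ch=reg&(abs(S[...,0])<.016)&(z>.088)&(z<.1)&(S[...,1]<.05); print("cheek",S[ch].mean(0),S[ch].min(0),S[ch].max(0),ch.sum())
    k=reg&(S[...,1]<-.09)&(S[...,0]<-.03)&(z>.045); print("keeper",S[k].mean(0),S[k].min(0),S[k].max(0),k.sum())
    x0,x1,y0,y1=(200,420,170,310) if n=="top" else (200,370,190,320)
    im=cv2.resize(f["pixels"][y0:y1,x0:x1,::-1],None,fx=3.6,fy=3.6,interpolation=cv2.INTER_CUBIC)
    def dot(p,c):
        for q in proj(f,s2w(p)): cv2.circle(im,tuple(int(round(a)) for a in ((q-[x0,y0]+.5)*3.6)),2,c,-1)
    dot([[x,y,.028] for x in(-.09,.09) for y in(-.145,.135)],(255,0,0))
    dot([[-.08,-.138,.068],[-.08,-.102,.068],[-.056,-.138,.068],[-.056,-.102,.068]],(0,255,0))
    dot([[0,.1,.057],[0,-.185,.057]],(255,255,0))
    cv2.imwrite(f"pics/{n}z1.png",im)
E
```

```text
top red [-0.0395577  -0.04888362  0.08226608] [-0.05428074 -0.05574987  0.07436057] [-0.0240664  -0.04232902  0.08749903]
blk [-0.00132134 -0.16017818  0.06647539] [-0.0133962  -0.21299948  0.05510999] [ 0.01204    -0.10550696  0.07511746]
cheek [-0.00019346 -0.04962518  0.09386511] [-0.01219055 -0.0672037   0.08812302] [ 0.01216668 -0.03265643  0.09970149] 80
keeper [-0.06785659 -0.11934592  0.05868628] [-0.08017044 -0.1358765   0.04504026] [-0.05621257 -0.10252379  0.06942187] 50
side red [-0.04126566 -0.05447387  0.08040164] [-0.05366812 -0.05910197  0.07535028] [-0.02737759 -0.04596026  0.08624818]
blk [-0.00674395 -0.17082296  0.06435532] [-0.01637903 -0.21614914  0.049465  ] [ 0.01088544 -0.11074658  0.07298985]
cheek [-0.00262021 -0.05144524  0.0920812 ] [-0.01580515 -0.0698492   0.08838779] [ 0.01065017 -0.03152644  0.09728538] 84
keeper [-0.07036046 -0.12177046  0.05543596] [-0.08397568 -0.13843174  0.04511962] [-0.05523308 -0.10378625  0.07045929] 122
```

View pics/topz1.png

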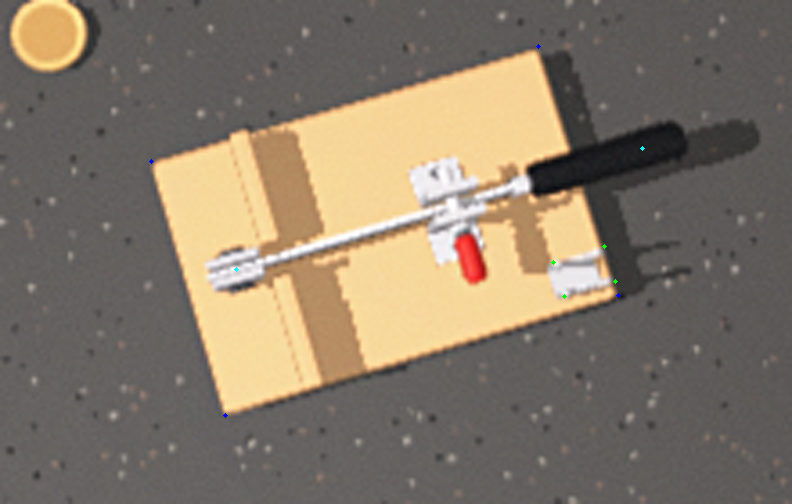

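View pics/sidez1.png

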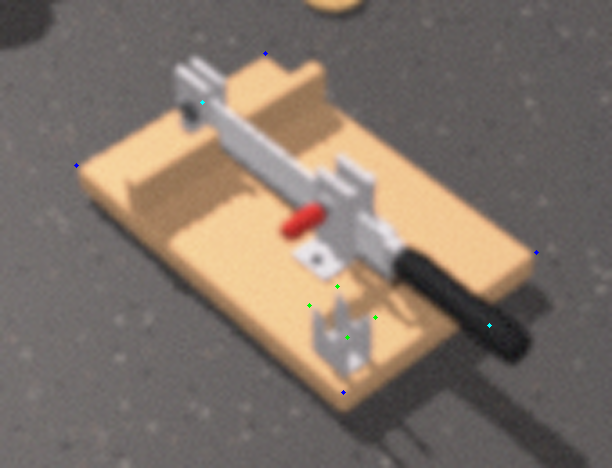

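```bash
cat >> h.py <<'E'
from scipy.spatial.transform import Rotation as Rn
def pose():
    s=manip.observe(); q=s["ee_rot"]; return s,s["ee_pos"],Rn.from_quat([q[1],q[2],q[3],q[0]])
def to(tpos,tR):
    """report shift (tool units, 1=10cm) and rot (1=45deg)"""
    s,p,R=pose(); d=R.inv().apply(np.asarray(tpos)-p)/.1; r=(R.inv()*Rn.from_matrix(tR)).as_rotvec()/np.radians(45)
    print("t",round(s["time"],2),"slicer tcp",(w2s(p)[0]*1e3).round(1),"shift",d.round(3),"rot",r.round(3),"q",s["qpos"].round(2),"F",s["wrist_force"].round(1),"w",round(s["grip_width"]*1e3,1))
def down(xdir): # tool rotation in world: y down, x = slicer-frame dir
    x=Rs()@np.asarray(xdir,float); y=np.array([0,0,-1.]); return np.stack([x,y,np.cross(x,y)],1)
E
python3 - <<'E'
from h import *
s,p,R=pose(); print(R.as_matrix().round(3))
t=s2w([-.037,-.05,.14])[0]; print(t)
for sg in(1,-1): to(t,down([0,sg,0]))
E
```

```text
[[ 0.238 -0.001 -0.971]
 [ 0.971 -0.001  0.238]
 [-0.001 -1.     0.   ]]
[ 0.53815598 -0.0806172   0.14      ]
t 0.1 slicer tcp [-249.9  638.2  226.1] shift [-4.745  0.867 -5.419] rot [-0.001 -0.702 -0.002] q [ 1.18  0.34  1.52  0.    1.28 -0.15] F [-0.6  0.6 -0.2] w 92.2
t 0.1 slicer tcp [-249.9  638.2  226.1] shift [-4.745  0.867 -5.419] rot [ 2.000e-03  3.298e+00 -1.000e-03] q [ 1.18  0.34  1.52  0.    1.28 -0.15] F [-0.6  0.6 -0.2] w 92.2
```

Request:
send_rows --rows '[{"delta_pos":[0,0,0],"delta_rot":[0,-0.14,0],"claw":50},{"delta_pos":[0,0,0],"delta_rot":[0,-0.14,0],"claw":50},{"delta_pos":[0,0,0],"delta_rot":[0,-0.14,0],"claw":50},{"delta_pos":[0,0,0],"delta_rot":[0,-0.14,0],"claw":50},{"delta_pos":[0,0,0],"delta_rot":[0,-0.142,0],"claw":50},{"delta_pos":[0,0,-0.3],"delta_rot":[0,0,0],"claw":50},{"delta_pos":[-0.2,0,-0.3],"delta_rot":[0,0,0],"claw":50},{"delta_pos":[-0.2,0,-0.3],"delta_rot":[0,0,0],"claw":50},{"delta_pos":[-0.2,0,-0.3],"delta_rot":[0,0,0],"claw":50},{"delta_pos":[-0.2,0,-0.3],"delta_rot":[0,0,0],"claw":50}]'

```text
time: 0.93
ee_pos: [0.2937, 0.4788, 0.2263]
ee_rot: [0.417, -0.416, -0.571, 0.572]
wrist_force: [-0.2, 1.3, -0.6]
grip_width: 0.0498
```

Request:
send_rows --rows '[{"delta_pos":[-0.3,0,-0.2],"delta_rot":[0,0,0],"claw":50},{"delta_pos":[-0.3,0,-0.2],"delta_rot":[0,0,0],"claw":50},{"delta_pos":[-0.3,0,-0.2],"delta_rot":[0,0,0],"claw":50},{"delta_pos":[-0.3,0,0],"delta_rot":[0,0,0],"claw":50},{"delta_pos":[-0.3,0,0],"delta_rot":[0,0,0],"claw":50},{"delta_pos":[-0.3,0,0],"delta_rot":[0,0,0],"claw":50},{"delta_pos":[-0.3,0,0],"delta_rot":[0,0,0],"claw":50},{"delta_pos":[-0.3,0,0],"delta_rot":[0,0,0],"claw":50},{"delta_pos":[-0.3,0,0],"delta_rot":[0,0,0],"claw":50},{"delta_pos":[-0.3,0,0],"delta_rot":[0,0,0],"claw":50}]'

```text
time: 1.77
ee_pos: [0.4412, 0.2108, 0.2264]
ee_rot: [0.417, -0.416, -0.571, 0.572]
wrist_force: [0.3, -0.6, -0.6]
grip_width: 0.0501
```

```bash
python3 - <<'E'
from h import *
to(s2w([-.037,-.05,.14])[0],down([0,1,0]))
E
```

```text
t 1.77 slicer tcp [-40.2 257.1 226.4] shift [-3.071  0.864 -0.033] rot [-0.001 -0.     0.   ] q [ 0.29  0.28  1.62  0.    1.25 -1.59] F [ 0.3 -0.6 -0.6] w 50.1
```

Request:
send_rows --rows '[{"delta_pos":[-0.35,0,-0.03],"delta_rot":[0,0,0],"claw":50},{"delta_pos":[-0.35,0,0],"delta_rot":[0,0,0],"claw":50},{"delta_pos":[-0.35,0,0],"delta_rot":[0,0,0],"claw":50},{"delta_pos":[-0.35,0,0],"delta_rot":[0,0,0],"claw":50},{"delta_pos":[-0.35,0,0],"delta_rot":[0,0,0],"claw":50},{"delta_pos":[-0.35,0,0],"delta_rot":[0,0,0],"claw":50},{"delta_pos":[-0.35,0.2,0],"delta_rot":[0,0,0],"claw":50},{"delta_pos":[-0.35,0.2,0],"delta_rot":[0,0,0],"claw":50},{"delta_pos":[-0.2,0.2,0],"delta_rot":[0,0,0],"claw":50},{"delta_pos":[0,0.26,0],"delta_rot":[0,0,0],"claw":50}]'

```text
time: 2.6
ee_pos: [0.5374, -0.0768, 0.1403]
ee_rot: [-0.417, 0.419, 0.571, -0.57]
wrist_force: [0.1, 0.5, 0.5]
grip_width: 0.05
```

```bash
cat >> h.py <<'E'
def snap(tag,boxes={"top":(200,420,170,310),"side":(200,370,190,320)},k=3.6):
    out=[]
    for n,(x0,x1,y0,y1) in boxes.items():
        f=manip.grab_frame(n); np.savez(f"{tag}{n}.npz",**f)
        im=cv2.resize(f["pixels"][y0:y1,x0:x1,::-1],None,fx=k,fy=k,interpolation=cv2.INTER_CUBIC)
        cv2.imwrite(f"pics/{tag}{n}.png",im)
E
python3 - <<'E'
from h import *
snap("a"); 
to(s2w([-.037,-.05,.0577])[0],down([0,1,0]))
E
```

```text
t 2.7 slicer tcp [-39.4 -41.  136.6] shift [-0.094  0.788 -0.03 ] rot [-0.009 -0.003  0.007] q [-0.28  0.46  1.61  0.    1.08 -2.16] F [0.3 0.2 0. ] w 49.8
```

View pics/aside.png

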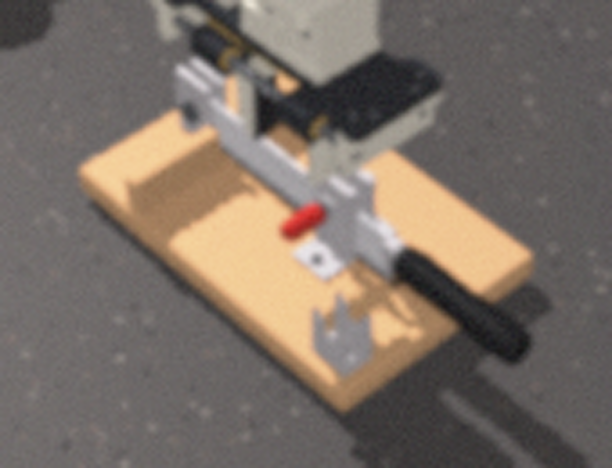

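View pics/atop.png

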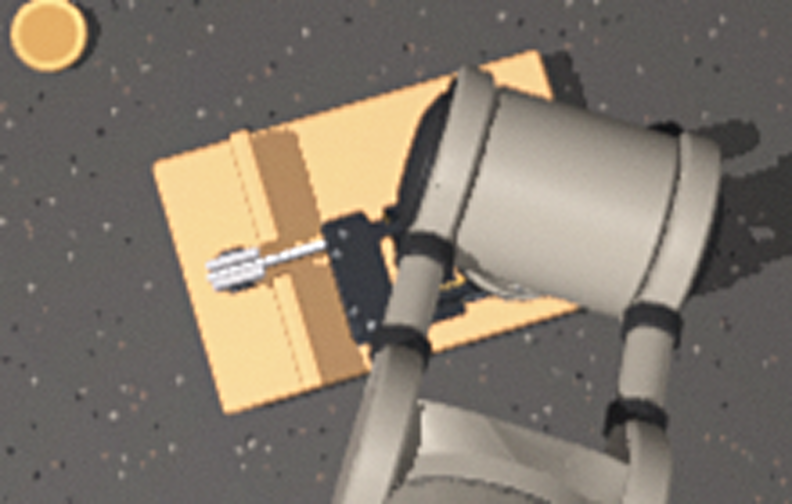

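```bash
python3 - <<'E'
from h import *
f=load("aside.npz");P=cloud(f);S=w2s(P.reshape(-1,3)).reshape(P.shape)
s,p,R=pose(); T=(P-p)@R.as_matrix()   # tool coords
m=(abs(T[...,0])<.07)&(abs(T[...,2])<.03)&(T[...,1]>-.03)&(T[...,1]<.012)
for sg in(1,-1):
    k=m&(sg*T[...,0]>0); q=T[k]*1e3
    print(sg,len(q),np.percentile(q,[2,10,50,90,98],axis=0).round(1).tolist())
E
```

```text
1 106 [[20.1, -29.3, -6.6], [22.0, -26.9, -4.2], [24.2, -14.3, 8.8], [35.1, -0.8, 13.0], [38.3, 3.4, 14.0]]
-1 61 [[-46.1, -29.2, 5.0], [-45.0, -26.7, 5.9], [-38.3, -16.7, 11.7], [-28.6, -6.2, 13.3], [-26.5, -0.6, 13.8]]
```

Request:
send_rows --rows '[{"delta_pos":[0,0.15,0],"delta_rot":[0,0,0],"claw":50},{"delta_pos":[0,0.15,0],"delta_rot":[0,0,0],"claw":50},{"delta_pos":[0,0,0],"delta_rot":[0,0,0],"claw":50},{"delta_pos":[0,0,0],"delta_rot":[0,0,0],"claw":50}]'

```text
time: 3.03
ee_pos: [0.5357, -0.0718, 0.1114]
ee_rot: [-0.417, 0.416, 0.572, -0.572]
wrist_force: [-0.2, 0.3, 0.6]
grip_width: 0.0497
```

```bash
python3 - <<'E'
from h import *
to(s2w([-.0395,-.05,.0577])[0],down([0,1,0]))
E
```

```text
t 3.03 slicer tcp [-36.6 -40.8 111.4] shift [-0.092  0.537  0.029] rot [-0.     0.001  0.001] q [-0.28  0.49  1.64  0.    1.01 -2.16] F [-0.2  0.3  0.6] w 49.7
```

Request:
send_rows --rows '[{"delta_pos":[-0.092,0,0.029],"delta_rot":[0,0,0],"claw":50},{"delta_pos":[0,0.137,0],"delta_rot":[0,0,0],"claw":50},{"delta_pos":[0,0.2,0],"delta_rot":[0,0,0],"claw":50},{"delta_pos":[0,0.2,0],"delta_rot":[0,0,0],"claw":50},{"delta_pos":[0,0,0],"delta_rot":[0,0,0],"claw":50},{"delta_pos":[0,0,0],"delta_rot":[0,0,0],"claw":50},{"delta_pos":[0,0,0],"delta_rot":[0,0,0],"claw":50}]'

```text
time: 3.62
ee_pos: [0.5369, -0.0826, 0.0586]
ee_rot: [-0.416, 0.417, 0.572, -0.571]
wrist_force: [-0.2, 0.8, 0.5]
grip_width: 0.0504
```

```bash
python3 - <<'E'
from h import *
snap("b")
to(s2w([-.0395,-.05,.0577])[0],down([0,1,0]))
E
```

```text
t 3.72 slicer tcp [-38.8 -51.4  58.7] shift [0.014 0.01  0.007] rot [ 0.003 -0.    -0.002] q [-0.29  0.56  1.69  0.    0.89 -2.18] F [0.7 0.1 0.1] w 49.9
```

View pics/bside.png

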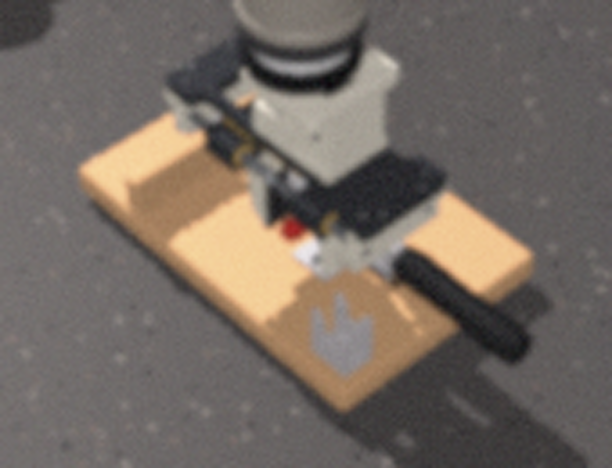

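Request:
send_rows --rows '[{"delta_pos":[0.01,0.01,0.005],"delta_rot":[0,0,0],"claw":30},{"delta_pos":[0,0,0],"delta_rot":[0,0,0],"claw":22},{"delta_pos":[0,0,0],"delta_rot":[0,0,0],"claw":18},{"delta_pos":[0,0,0],"delta_rot":[0,0,0],"claw":15},{"delta_pos":[0,0,0],"delta_rot":[0,0,0],"claw":12},{"delta_pos":[0,0,0],"delta_rot":[0,0,0],"claw":10},{"delta_pos":[0,0,0],"delta_rot":[0,0,0],"claw":10},{"delta_pos":[0,0,0],"delta_rot":[0,0,0],"claw":10}]'

```text
time: 4.38
ee_pos: [0.5351, -0.0813, 0.056]
ee_rot: [-0.417, 0.417, 0.571, -0.571]
wrist_force: [0.7, 0.2, 0.8]
grip_width: 0.0153
```

```bash
python3 - <<'E'
from h import *
to(s2w([-.0395,-.05,.0577])[0],down([0,1,0])); s=manip.observe(); print(Rs().T@s["wrist_force"],s["moment"])
E
```

```text
t 4.38 slicer tcp [-40.1 -49.8  56. ] shift [-0.002 -0.017 -0.006] rot [ 0. -0.  0.] q [-0.29  0.57  1.69  0.    0.89 -2.17] F [0.7 0.2 0.8] w 15.3
[ 0.69657393 -0.00127374  0.75009675] [ 0.03062785 -0.04636065 -0.01942191]
```

Request:
send_rows --rows '[{"delta_pos":[0,0,0.05],"delta_rot":[0,0,0],"claw":10},{"delta_pos":[0,0,0.05],"delta_rot":[0,0,0],"claw":10},{"delta_pos":[0,0,0.1],"delta_rot":[0,0,0],"claw":10},{"delta_pos":[0,0,0.1],"delta_rot":[0,0,0],"claw":10},{"delta_pos":[0,0,0.1],"delta_rot":[0,0,0],"claw":10},{"delta_pos":[0,0,0.1],"delta_rot":[0,0,0],"claw":10},{"delta_pos":[0,0,0.1],"delta_rot":[0,0,0],"claw":10},{"delta_pos":[0,0,0],"delta_rot":[0,0,0],"claw":10},{"delta_pos":[0,0,0],"delta_rot":[0,0,0],"claw":10}]'

```text
time: 5.13
ee_pos: [0.4776, -0.1, 0.0562]
ee_rot: [-0.417, 0.417, 0.571, -0.571]
wrist_force: [0.9, 0.0, 0.7]
grip_width: 0.0154
```

```bash
python3 - <<'E'
from h import *
snap("c")
to(s2w([-.107,-.1200,.08])[0],down([0,1,0])); s=manip.observe(); print(Rs().T@s["wrist_force"],s["moment"])
E
```

```text
t 5.23 slicer tcp [-99.8 -50.   56.2] shift [-0.7   -0.238  0.072] rot [ 0.001 -0.    -0.001] q [-0.36  0.49  1.84  0.    0.81 -2.24] F [-0.6  0.   0.2] w 15.5
[-0.52667515  0.21447263  0.21250081] [ 0.07483016  0.03254398 -0.05663235]
```

View pics/cside.png

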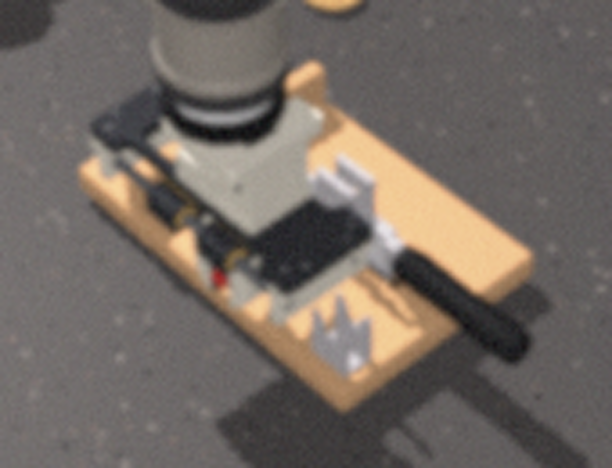

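View pics/ctop.png

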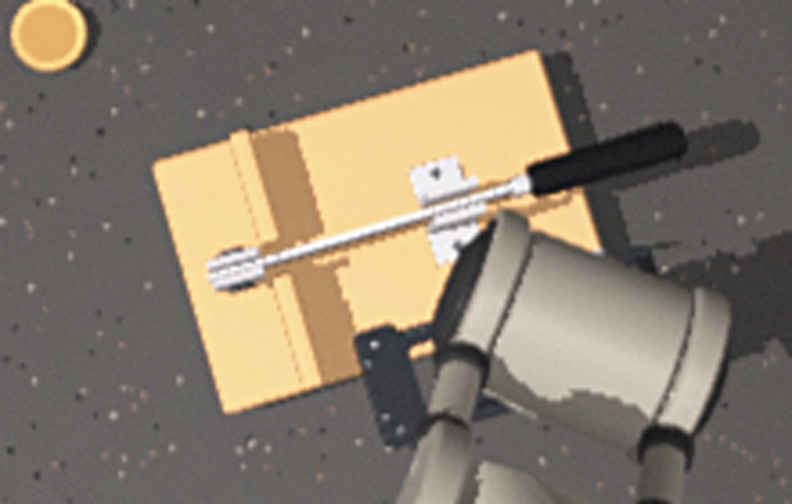

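Request:
send_rows --rows '[{"delta_pos":[0,-0.12,0],"delta_rot":[0,0,0],"claw":10},{"delta_pos":[0,-0.12,0.04],"delta_rot":[0,0,0],"claw":10},{"delta_pos":[-0.1,0,0.037],"delta_rot":[0,0,0],"claw":10},{"delta_pos":[-0.15,0,0],"delta_rot":[0,0,0],"claw":10},{"delta_pos":[-0.15,0,0],"delta_rot":[0,0,0],"claw":10},{"delta_pos":[-0.15,0,0],"delta_rot":[0,0,0],"claw":10},{"delta_pos":[-0.15,0,0],"delta_rot":[0,0,0],"claw":10},{"delta_pos":[0,0,0],"delta_rot":[0,0,0],"claw":10},{"delta_pos":[0,0,0],"delta_rot":[0,0,0],"claw":10},{"delta_pos":[0,0,0],"delta_rot":[0,0,0],"claw":10}]'

```text
time: 6.07
ee_pos: [0.4916, -0.1687, 0.0795]
ee_rot: [-0.417, 0.416, 0.571, -0.571]
wrist_force: [-0.1, 0.7, -1.1]
grip_width: 0.0156
```

```bash
python3 - <<'E'
from h import *
snap("d")
to(s2w([-.1075,-.1200,.0345])[0],down([0,1,0])); s=manip.observe(); print(Rs().T@s["wrist_force"],s["moment"])
E
```

```text
t 6.17 slicer tcp [-108.  -119.2   79.8] shift [-0.008  0.453 -0.005] rot [-0.001  0.     0.001] q [-0.48  0.5   1.73  0.    0.91 -2.36] F [-0.7 -0.3  0.4] w 15.2
[-0.71296739 -0.04985111  0.3935644 ] [-0.01411648  0.01500054  0.0073793 ]
```

View pics/dside.png

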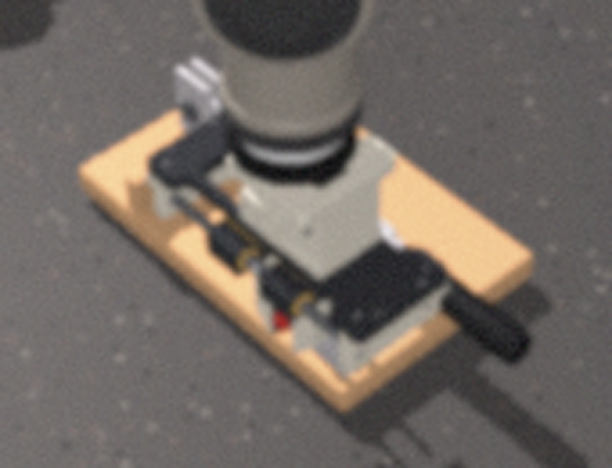

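View pics/dtop.png

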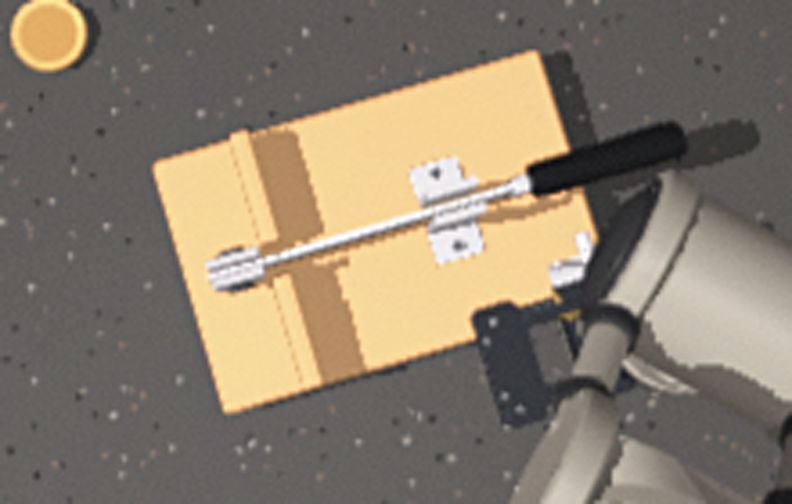

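Request:
send_rows --rows '[{"delta_pos":[-0.007,0.1,0],"delta_rot":[0,0,0],"claw":10},{"delta_pos":[0,0.1,0],"delta_rot":[0,0,0],"claw":10},{"delta_pos":[0,0.06,0],"delta_rot":[0,0,0],"claw":10},{"delta_pos":[0,0.05,0],"delta_rot":[0,0,0],"claw":10},{"delta_pos":[0,0.04,0],"delta_rot":[0,0,0],"claw":10},{"delta_pos":[0,0.03,0],"delta_rot":[0,0,0],"claw":10},{"delta_pos":[0,0,0],"delta_rot":[0,0,0],"claw":10},{"delta_pos":[0,0,0],"delta_rot":[0,0,0],"claw":10},{"delta_pos":[0,0,0],"delta_rot":[0,0,0],"claw":10}]'

```text
time: 6.92
ee_pos: [0.4924, -0.1695, 0.0422]
ee_rot: [-0.416, 0.417, 0.571, -0.571]
wrist_force: [0.2, 0.1, 0.1]
grip_width: 0.0156
```

```bash
python3 - <<'E'
from h import *
snap("e")
to(s2w([-.1075,-.1200,.03525])[0],down([0,1,0])); s=manip.observe(); print(Rs().T@s["wrist_force"],s["moment"])
E
```

```text
t 7.02 slicer tcp [-107.7 -120.6   42.3] shift [ 0.006  0.071 -0.002] rot [ 0.001 -0.    -0.001] q [-0.48  0.56  1.76  0.    0.82 -2.36] F [0.4 0.4 0.5] w 15.4
[0.47819472 0.27658826 0.46062626] [ 0.02909203  0.04230377 -0.01566552]
```

View pics/eside.png

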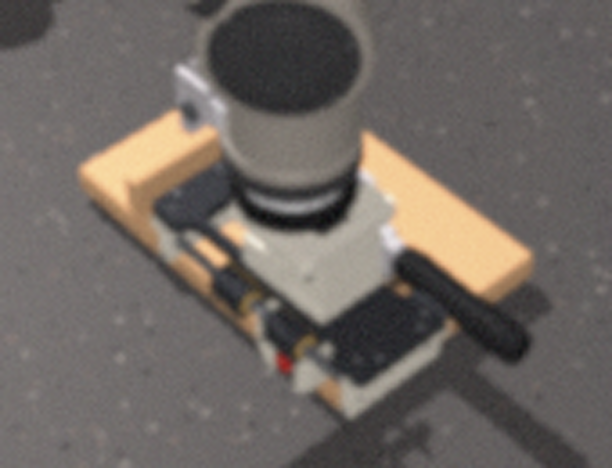

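Request:
send_rows --rows '[{"delta_pos":[0.005,0.02,0],"delta_rot":[0,0,0],"claw":10},{"delta_pos":[0,0.02,0],"delta_rot":[0,0,0],"claw":10},{"delta_pos":[0,0.02,0],"delta_rot":[0,0,0],"claw":10},{"delta_pos":[0,0.005,0],"delta_rot":[0,0,0],"claw":10},{"delta_pos":[0,0,0],"delta_rot":[0,0,0],"claw":10},{"delta_pos":[0,0,0],"delta_rot":[0,0,0],"claw":10}]'

```text
time: 7.52
ee_pos: [0.4921, -0.1689, 0.0354]
ee_rot: [-0.417, 0.417, 0.571, -0.571]
wrist_force: [-0.6, 0.3, -0.7]
grip_width: 0.0154
```

```bash
python3 - <<'E'
from h import *
to(s2w([-.1075,-.1200,.03525])[0],down([0,1,0])); s=manip.observe(); print(Rs().T@s["wrist_force"],s["moment"])
E
```

```text
t 7.52 slicer tcp [-107.9 -119.9   35.4] shift [-0.001  0.002 -0.004] rot [ 0. -0.  0.] q [-0.48  0.57  1.77  0.    0.81 -2.36] F [-0.6  0.3 -0.7] w 15.4
[-0.42986881  0.49051651 -0.72055143] [-0.00751813  0.05746079  0.02327925]
```

Request:
send_rows --rows '[{"delta_pos":[0,0.008,0],"delta_rot":[0,0,0],"claw":10},{"delta_pos":[0,0,0],"delta_rot":[0,0,0],"claw":10},{"delta_pos":[0,0,0],"delta_rot":[0,0,0],"claw":10}]'

```text
time: 7.77
ee_pos: [0.4921, -0.1689, 0.0349]
ee_rot: [-0.417, 0.417, 0.571, -0.571]
wrist_force: [-0.8, -0.1, 2.3]
grip_width: 0.0152
```

Request:
send_rows --rows '[{"delta_pos":[0,0.007,0],"delta_rot":[0,0,0],"claw":10},{"delta_pos":[0,0,0],"delta_rot":[0,0,0],"claw":10},{"delta_pos":[0,0,0],"delta_rot":[0,0,0],"claw":10}]'

```text
time: 8.02
ee_pos: [0.4921, -0.169, 0.0343]
ee_rot: [-0.417, 0.417, 0.571, -0.571]
wrist_force: [-1.8, 0.3, 5.7]
grip_width: 0.0157
```

Request:
send_rows --rows '[{"delta_pos":[0,-0.01,0],"delta_rot":[0,0,0],"claw":10},{"delta_pos":[0,0,0],"delta_rot":[0,0,0],"claw":13},{"delta_pos":[0,0,0],"delta_rot":[0,0,0],"claw":16},{"delta_pos":[0,0,0],"delta_rot":[0,0,0],"claw":20},{"delta_pos":[0,0,0],"delta_rot":[0,0,0],"claw":26},{"delta_pos":[0,0,0],"delta_rot":[0,0,0],"claw":34},{"delta_pos":[0,0,0],"delta_rot":[0,0,0],"claw":40},{"delta_pos":[0,0,0],"delta_rot":[0,0,0],"claw":40},{"delta_pos":[0,0,0],"delta_rot":[0,0,0],"claw":40}]'

```text
time: 8.77
ee_pos: [0.4921, -0.1689, 0.035]
ee_rot: [-0.417, 0.417, 0.571, -0.571]
wrist_force: [0.0, -0.2, 0.2]
grip_width: 0.0394
```

```bash
python3 - <<'E'
from h import *
snap("f")
to(s2w([-.1075,-.1200,.2])[0],down([0,1,0]))
E
```

```text
t 8.87 slicer tcp [-107.9 -119.9   35. ] shift [-1.00e-03 -1.65e+00 -4.00e-03] rot [ 0. -0.  0.] q [-0.48  0.57  1.77  0.    0.81 -2.36] F [-0.4 -0.2 -0.3] w 40.1
```

View pics/fside.png

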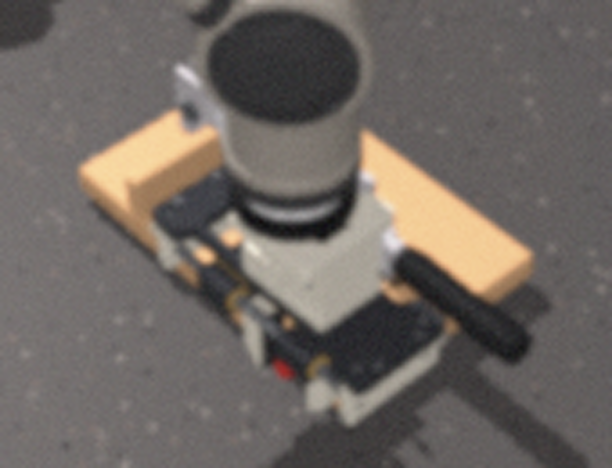

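Pin stays put at (285,368) between the open fingers. Rising straight up.

Request:
send_rows --rows '[{"delta_pos":[0,-0.1,0],"delta_rot":[0,0,0],"claw":40},{"delta_pos":[0,-0.2,0],"delta_rot":[0,0,0],"claw":40},{"delta_pos":[0,-0.3,0],"delta_rot":[0,0,0],"claw":40},{"delta_pos":[0,-0.3,0],"delta_rot":[0,0,0],"claw":40},{"delta_pos":[0,-0.3,0],"delta_rot":[0,0,0],"claw":40},{"delta_pos":[0,-0.2,0],"delta_rot":[0,0,0],"claw":40},{"delta_pos":[0.2,0,0.3],"delta_rot":[0,0,0],"claw":40},{"delta_pos":[0.2,0,0.3],"delta_rot":[0,0,0],"claw":40},{"delta_pos":[0,0,0],"delta_rot":[0,0,0],"claw":40}]'

```text
time: 9.62
ee_pos: [0.4162, -0.146, 0.1747]
ee_rot: [0.419, -0.414, -0.571, 0.572]
wrist_force: [1.0, 0.1, -0.2]
grip_width: 0.04
```

```bash
python3 - <<'E'
from h import *
snap("g")
for sg in(1,-1): to(s2w([0,-.185,.14])[0],down([sg,0,0]))
f=load("gside.npz");P=cloud(f);S=w2s(P.reshape(-1,3)).reshape(P.shape)
hsv=cv2.cvtColor(f["pixels"],cv2.COLOR_RGB2HSV)
red=((hsv[...,0]<6)|(hsv[...,0]>174))&(hsv[...,1]>150)&(S[...,2]>.03)&(abs(S[...,1]+.12)<.04)
print(red.sum(),S[red].min(0),S[red].max(0),np.median(S[red],0))
E
```

```text
t 9.72 slicer tcp [-168.4  -79.5  176. ] shift [-1.054  0.362 -1.685] rot [0.002 1.999 0.   ] q [-0.51  0.25  1.8   0.    1.08 -2.39] F [ 1.4 -0.  -0.1] w 39.9
t 9.72 slicer tcp [-168.4  -79.5  176. ] shift [-1.054  0.362 -1.685] rot [ 0.000e+00 -2.001e+00 -2.000e-03] q [-0.51  0.25  1.8   0.    1.08 -2.39] F [ 1.4 -0.  -0.1] w 39.9
76 [-0.1245806  -0.13056643  0.04780806] [-0.09316352 -0.11518884  0.06572347] [-0.11069977 -0.12462035  0.05914945]
```

View pics/gside.png

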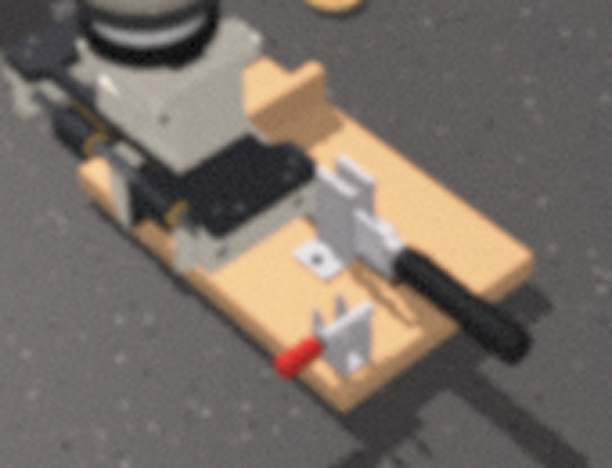

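View pics/gtop.png

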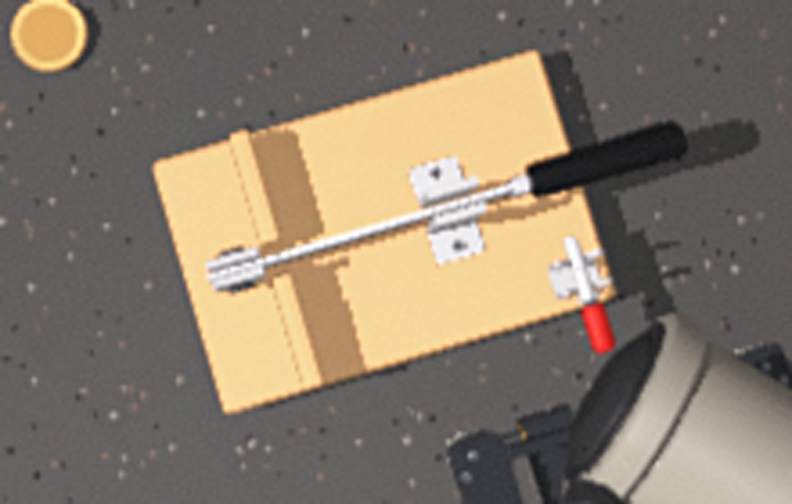

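Request:
send_rows --rows '[{"delta_pos":[0,0,0],"delta_rot":[0,0.15,0],"claw":50},{"delta_pos":[0,0,0],"delta_rot":[0,0.15,0],"claw":50},{"delta_pos":[0,0,0],"delta_rot":[0,0.15,0],"claw":50},{"delta_pos":[0,0,0],"delta_rot":[0,0.15,0],"claw":50},{"delta_pos":[0,0,0],"delta_rot":[0,0.15,0],"claw":50},{"delta_pos":[0,0,0],"delta_rot":[0,0.15,0],"claw":50},{"delta_pos":[0,0,0],"delta_rot":[0,0.15,0],"claw":50},{"delta_pos":[0,0,0],"delta_rot":[0,0.15,0],"claw":50},{"delta_pos":[0,0,0],"delta_rot":[0,0.15,0],"claw":50},{"delta_pos":[0,0,0],"delta_rot":[0,0.15,0],"claw":50}]'

```text
time: 10.55
ee_pos: [0.4241, -0.1497, 0.1755]
ee_rot: [-0.664, 0.665, 0.242, -0.241]
wrist_force: [0.2, 0.4, 0.3]
grip_width: 0.0498
```

Request:
send_rows --rows '[{"delta_pos":[0,0,0],"delta_rot":[0,0.15,0],"claw":50},{"delta_pos":[0,0,0],"delta_rot":[0,0.15,0],"claw":50},{"delta_pos":[0,0,0],"delta_rot":[0,0.15,0],"claw":50},{"delta_pos":[0,0,0],"delta_rot":[0,0.05,0],"claw":50},{"delta_pos":[0,0,0],"delta_rot":[0,0,0],"claw":50},{"delta_pos":[0,0,0],"delta_rot":[0,0,0],"claw":50}]'

```text
time: 11.05
ee_pos: [0.4237, -0.1496, 0.1753]
ee_rot: [-0.698, 0.699, 0.11, -0.11]
wrist_force: [0.6, 0.2, 0.5]
grip_width: 0.0501
```

```bash
python3 - <<'E'
from h import *
to(s2w([0,-.185,.14])[0],down([1,0,0]))
E
```

```text
t 11.05 slicer tcp [-167.1  -80.6  175.3] shift [ 1.669  0.355 -1.046] rot [0.001 0.002 0.001] q [-0.51  0.26  1.8   0.    1.08 -0.82] F [0.6 0.2 0.5] w 50.1
```

Request:
send_rows --rows '[{"delta_pos":[0.2,0,-0.2],"delta_rot":[0,0,0],"claw":50},{"delta_pos":[0.25,0,-0.2],"delta_rot":[0,0,0],"claw":50},{"delta_pos":[0.25,0,-0.2],"delta_rot":[0,0,0],"claw":50},{"delta_pos":[0.25,0,-0.2],"delta_rot":[0,0,0],"claw":50},{"delta_pos":[0.25,0,-0.146],"delta_rot":[0,0,0],"claw":50},{"delta_pos":[0.25,0,-0.1],"delta_rot":[0,0,0],"claw":50},{"delta_pos":[0.219,0,0],"delta_rot":[0,0,0],"claw":50},{"delta_pos":[0,0.35,0],"delta_rot":[0,0,0],"claw":50},{"delta_pos":[0,0,0],"delta_rot":[0,0,0],"claw":50},{"delta_pos":[0,0,0],"delta_rot":[0,0,0],"claw":50}]'

```text
time: 11.88
ee_pos: [0.6123, -0.1971, 0.138]
ee_rot: [0.7, -0.697, -0.108, 0.111]
wrist_force: [-0.5, -0.1, 0.7]
grip_width: 0.0504
```

```bash
python3 - <<'E'
from h import *
snap("h")
to(s2w([0,-.185,.0385])[0],down([1,0,0]))
E
```

```text
t 11.98 slicer tcp [  -1.1 -184.9  141.1] shift [ 1.000e-02  1.026e+00 -1.000e-03] rot [0.    0.    0.001] q [-0.43  0.63  1.29 -0.    1.22 -0.74] F [-0.4 -0.2  1.1] w 49.8
```

View pics/hside.png

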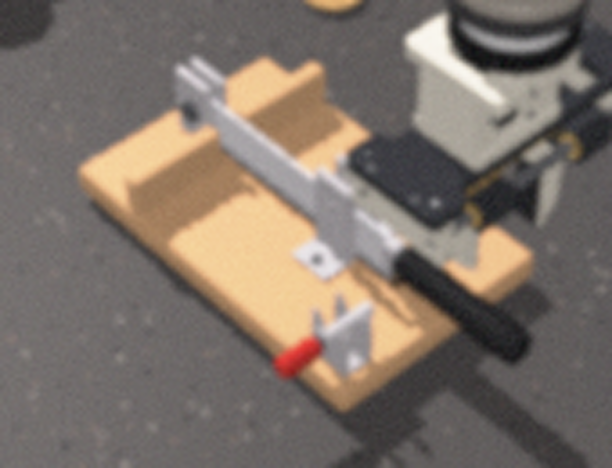

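Request:
send_rows --rows '[{"delta_pos":[0.01,0.15,0],"delta_rot":[0,0,0],"claw":50},{"delta_pos":[0,0.2,0],"delta_rot":[0,0,0],"claw":50},{"delta_pos":[0,0.2,0],"delta_rot":[0,0,0],"claw":50},{"delta_pos":[0,0.2,0],"delta_rot":[0,0,0],"claw":50},{"delta_pos":[0,0.15,0],"delta_rot":[0,0,0],"claw":50},{"delta_pos":[0,0.12,0],"delta_rot":[0,0,0],"claw":50},{"delta_pos":[0,0,0],"delta_rot":[0,0,0],"claw":50},{"delta_pos":[0,0,0],"delta_rot":[0,0,0],"claw":50}]'

```text
time: 12.65
ee_pos: [0.6148, -0.1978, 0.0389]
ee_rot: [-0.698, 0.699, 0.11, -0.109]
wrist_force: [0.1, 0.7, 0.2]
grip_width: 0.0503
```

```bash
python3 - <<'E'
from h import *
to(s2w([0,-.185,.0385])[0],down([1,0,0]))
E
```

```text
t 12.65 slicer tcp [ 1.00e-01 -1.85e+02  3.89e+01] shift [-0.001  0.004 -0.   ] rot [ 0.001 -0.     0.001] q [-0.43  0.74  1.38  0.    1.02 -0.74] F [0.1 0.7 0.2] w 50.3
```

Request:
send_rows --rows '[{"delta_pos":[0,0,0],"delta_rot":[0,0,0],"claw":36},{"delta_pos":[0,0,0],"delta_rot":[0,0,0],"claw":30},{"delta_pos":[0,0,0],"delta_rot":[0,0,0],"claw":26},{"delta_pos":[0,0,0],"delta_rot":[0,0,0],"claw":23},{"delta_pos":[0,0,0],"delta_rot":[0,0,0],"claw":20},{"delta_pos":[0,0,0],"delta_rot":[0,0,0],"claw":20},{"delta_pos":[0,0,0],"delta_rot":[0,0,0],"claw":20}]'

```text
time: 13.23
ee_pos: [0.6146, -0.1976, 0.0387]
ee_rot: [-0.698, 0.699, 0.109, -0.109]
wrist_force: [-2.5, -0.1, 4.7]
grip_width: 0.0256
```

```bash
python3 - <<'E'
from h import *
to(s2w([0,-.185,.0385])[0],down([1,0,0]))
s,p,R=pose(); prev=w2s(p)[0]
g=prev+[0,0,.0188]; v=g[1:]-[.1,.057]; r=np.hypot(*v); a0=np.arctan2(v[1],-v[0]); print(r,a0)
# arc increments, tool down: tool shift=[dx,-dz,-?]; tool z = slicer ?
print((Rs().T@R.as_matrix()).round(2))
A=np.linspace(a0,1.0,25)
pts=np.stack([.1-r*np.cos(A),.057+r*np.sin(A)],1)
print((np.diff(pts,axis=0)*10).round(3).tolist())
E
```

```text
t 13.23 slicer tcp [   0.  -184.8   38.7] shift [-0.     0.002 -0.002] rot [ 0.001 -0.     0.   ] q [-0.43  0.74  1.38 -0.    1.02 -0.74] F [-2.5 -0.1  4.7] w 25.6
0.28478610609328214 0.0018144411424387535
[[ 1.  0.  0.]
 [-0. -0.  1.]
 [ 0. -1. -0.]]
[[0.003, 0.118], [0.008, 0.118], [0.013, 0.118], [0.017, 0.117], [0.022, 0.116], [0.027, 0.115], [0.032, 0.114], [0.037, 0.113], [0.041, 0.111], [0.046, 0.109], [0.05, 0.107], [0.055, 0.105], [0.059, 0.103], [0.063, 0.1], [0.067, 0.097], [0.071, 0.095], [0.075, 0.091], [0.079, 0.088], [0.083, 0.085], [0.086, 0.081], [0.089, 0.078], [0.092, 0.074], [0.095, 0.07], [0.098, 0.066]]
```

Request:
send_rows --rows '[{"delta_pos":[0,-0.118,0.003],"delta_rot":[0,0,0],"claw":20},{"delta_pos":[0,-0.118,0.008],"delta_rot":[0,0,0],"claw":20},{"delta_pos":[0,-0.118,0.013],"delta_rot":[0,0,0],"claw":20},{"delta_pos":[0,-0.117,0.017],"delta_rot":[0,0,0],"claw":20},{"delta_pos":[0,-0.116,0.022],"delta_rot":[0,0,0],"claw":20}]'

```text
time: 13.65
ee_pos: [0.6125, -0.1913, 0.0976]
ee_rot: [0.699, -0.699, -0.109, 0.109]
wrist_force: [1.4, -1.7, -5.2]
grip_width: 0.0256
```

```bash
python3 - <<'E'
from h import *
snap("i",{"side":(200,390,150,320)},3.4)
to(s2w([0,-.185,.0385])[0],down([1,0,0]));s,p,R=pose();print(s["moment"])
E
```

```text
t 13.7 slicer tcp [   0.  -177.6   99.9] shift [-0.     0.614 -0.074] rot [0. 0. 0.] q [-0.42  0.67  1.34  0.    1.13 -0.73] F [-2.1  0.5  0.6] w 25.8
[-0.38974761  0.32590235 -0.0476531 ]
```

View pics/iside.png

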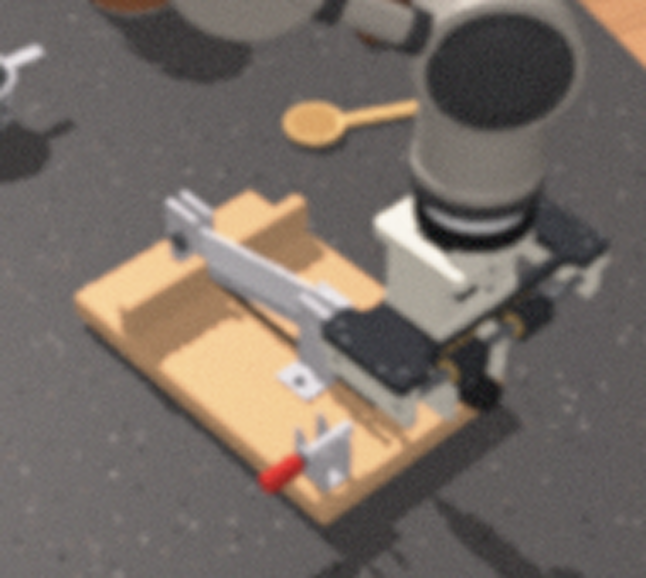

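Handle is lifting (blade edge raised) with ~5 N. Continuing.

Request:
send_rows --rows '[{"delta_pos":[0,-0.115,0.027],"delta_rot":[0,0,0],"claw":20},{"delta_pos":[0,-0.114,0.032],"delta_rot":[0,0,0],"claw":20},{"delta_pos":[0,-0.113,0.037],"delta_rot":[0,0,0],"claw":20},{"delta_pos":[0,-0.111,0.041],"delta_rot":[0,0,0],"claw":20},{"delta_pos":[0,-0.109,0.046],"delta_rot":[0,0,0],"claw":20},{"delta_pos":[0,-0.107,0.05],"delta_rot":[0,0,0],"claw":20},{"delta_pos":[0,-0.105,0.055],"delta_rot":[0,0,0],"claw":20},{"delta_pos":[0,-0.103,0.059],"delta_rot":[0,0,0],"claw":20}]'

```text
time: 14.37
ee_pos: [0.6018, -0.1578, 0.1855]
ee_rot: [0.699, -0.699, -0.109, 0.109]
wrist_force: [2.8, -0.2, -6.3]
grip_width: 0.0256
```

```bash
python3 - <<'E'
from h import *
snap("j",{"side":(200,390,130,320)},3.1)
to(s2w([0,-.185,.0385])[0],down([1,0,0]));s,p,R=pose();print(s["moment"])
g=w2s(p)[0]+[0,0,.0188]; v=g[1:]-[.1,.057]; print(np.hypot(*v),np.arctan2(v[1],-v[0]))
E
```

```text
t 14.42 slicer tcp [  -0.  -141.7  187.4] shift [-1.000e-03  1.489e+00 -4.330e-01] rot [-0.     0.001  0.   ] q [-0.38  0.55  1.3   0.    1.29 -0.69] F [-3.1  1.3  0.2] w 25.8
[-0.17370194  0.38042666 -0.04056192]
0.28406136397459486 0.5529912839681599
```

View pics/jside.png

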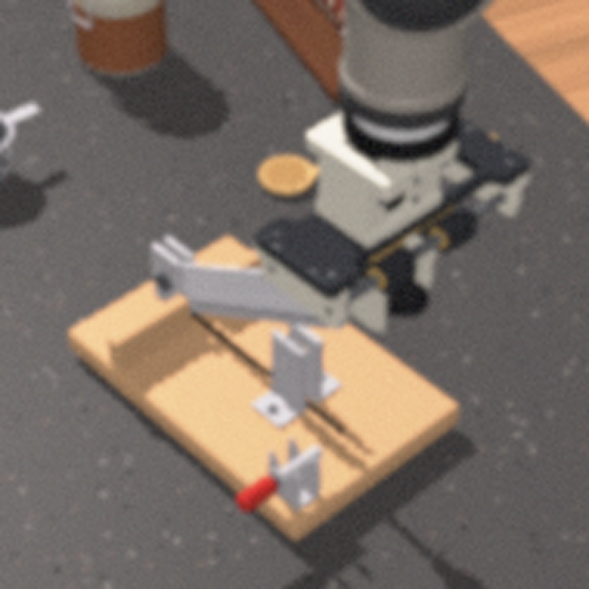

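Request:
send_rows --rows '[{"delta_pos":[0,-0.1,0.063],"delta_rot":[0,0,0],"claw":20},{"delta_pos":[0,-0.097,0.067],"delta_rot":[0,0,0],"claw":20},{"delta_pos":[0,-0.095,0.071],"delta_rot":[0,0,0],"claw":20},{"delta_pos":[0,-0.091,0.075],"delta_rot":[0,0,0],"claw":20},{"delta_pos":[0,-0.088,0.079],"delta_rot":[0,0,0],"claw":20},{"delta_pos":[0,-0.085,0.083],"delta_rot":[0,0,0],"claw":20},{"delta_pos":[0,-0.081,0.086],"delta_rot":[0,0,0],"claw":20},{"delta_pos":[0,-0.078,0.089],"delta_rot":[0,0,0],"claw":20},{"delta_pos":[0,-0.074,0.092],"delta_rot":[0,0,0],"claw":20},{"delta_pos":[0,0,0],"delta_rot":[0,0,0],"claw":20}]'

```text
time: 15.25
ee_pos: [0.5798, -0.0892, 0.2652]
ee_rot: [0.699, -0.698, -0.11, 0.11]
wrist_force: [-1.7, -0.4, -0.3]
grip_width: 0.0255
```

```bash
python3 - <<'E'
from h import *
snap("k",{"side":(200,390,100,320)},2.7)
s,p,R=pose();print(s["moment"],s["wrist_force"],s["grip_width"])
g=w2s(p)[0]+[0,0,.0188]; v=g[1:]-[.1,.057]; print(g,np.hypot(*v),np.arctan2(v[1],-v[0]))
E
```

```text
[-0.20781538  0.30512039 -0.12190811] [-1.26711012  1.20385602  0.53600042] 0.025996445815384902
[ 1.82074315e-05 -7.16089936e-02  2.83441537e-01] 0.28412218566272074 0.9222893485329975
```

View pics/kside.png

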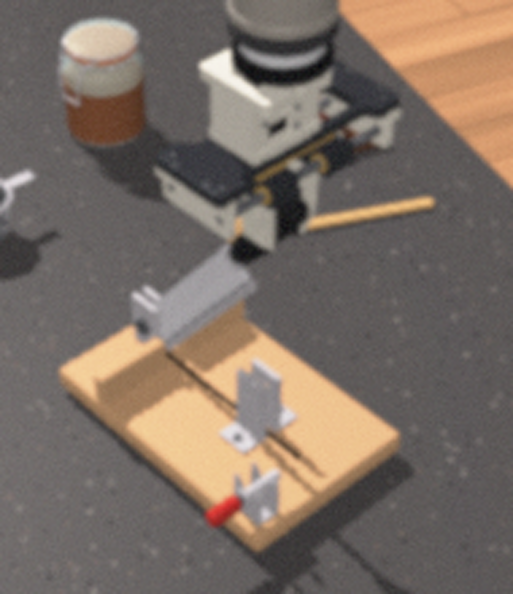

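Now in small steps to the stop, about 0.08 rad further.

Request:
send_rows --rows '[{"delta_pos":[0,-0.05,0.067],"delta_rot":[0,0,0],"claw":20},{"delta_pos":[0,-0.048,0.068],"delta_rot":[0,0,0],"claw":20},{"delta_pos":[0,0,0],"delta_rot":[0,0,0],"claw":20}]'

```text
time: 15.55
ee_pos: [0.576, -0.0775, 0.274]
ee_rot: [0.699, -0.698, -0.11, 0.109]
wrist_force: [-1.3, -0.4, 0.6]
grip_width: 0.0257
```

Request:
send_rows --rows '[{"delta_pos":[0,-0.03,0.047],"delta_rot":[0,0,0],"claw":20},{"delta_pos":[0,0,0],"delta_rot":[0,0,0],"claw":20}]'

```text
time: 15.72
ee_pos: [0.5748, -0.0736, 0.2767]
ee_rot: [-0.699, 0.699, 0.11, -0.109]
wrist_force: [-1.0, -1.9, 1.3]
grip_width: 0.0258
```

```bash
python3 - <<'E'
from h import *
s,p,R=pose();print(s["moment"],s["wrist_force"],s["grip_width"])
g=w2s(p)[0]+[0,0,.0188]; v=g[1:]-[.1,.057]; print(g,np.hypot(*v),np.arctan2(v[1],-v[0]))
E
```

```text
[-0.71535399  0.0926051  -0.03847365] [-1.00940065 -1.87737348  1.30576539] 0.02576619762033661
[ 1.54046708e-05 -5.44978925e-02  2.95481165e-01] 0.2841528900281086 0.9959403070735873
```

Request:
send_rows --rows '[{"delta_pos":[0,-0.01,0.016],"delta_rot":[0,0,0],"claw":20},{"delta_pos":[0,0,0],"delta_rot":[0,0,0],"claw":20},{"delta_pos":[0,0,0],"delta_rot":[0,0,0],"claw":28},{"delta_pos":[0,0,0],"delta_rot":[0,0,0],"claw":45},{"delta_pos":[0,0,0],"delta_rot":[0,0,0],"claw":60},{"delta_pos":[0,0,0],"delta_rot":[0,0,0],"claw":60},{"delta_pos":[0,0,0],"delta_rot":[0,0,0],"claw":60}]'

```text
time: 16.3
ee_pos: [0.5744, -0.0721, 0.2771]
ee_rot: [0.699, -0.698, -0.109, 0.109]
wrist_force: [-0.4, -0.1, -0.2]
grip_width: 0.0502
```

Request:
send_rows --rows '[{"delta_pos":[0,-0.1,0],"delta_rot":[0,0,0],"claw":60},{"delta_pos":[0,-0.2,0],"delta_rot":[0,0,0],"claw":60},{"delta_pos":[0,-0.3,0],"delta_rot":[0,0,0],"claw":60},{"delta_pos":[0,-0.3,0],"delta_rot":[0,0,0],"claw":60},{"delta_pos":[-0.2,-0.1,-0.2],"delta_rot":[0,0,0],"claw":60},{"delta_pos":[-0.2,0,-0.2],"delta_rot":[0,0,0],"claw":60},{"delta_pos":[-0.2,0,-0.2],"delta_rot":[0,0,0],"claw":60},{"delta_pos":[0,0,0],"delta_rot":[0,0,0],"claw":60},{"delta_pos":[0,0,0],"delta_rot":[0,0,0],"claw":60}]'

```text
time: 17.05
ee_pos: [0.5352, -0.1488, 0.378]
ee_rot: [-0.699, 0.699, 0.109, -0.108]
wrist_force: [0.6, -0.8, 1.0]
grip_width: 0.0602
```

```bash
python3 - <<'E'
from h import *
snap("l",{"side":(0,560,0,420)},1.4)
s,p,R=pose();print(p,s["wrist_force"],s["grip_width"],s["joint_velocities"].round(3))
f=load("lside.npz");P=cloud(f);S=w2s(P.reshape(-1,3)).reshape(P.shape)
hsv=cv2.cvtColor(f["pixels"],cv2.COLOR_RGB2HSV)
b=(hsv[...,2]<60)&(abs(S[...,0])<.03)&(S[...,2]>.12)&(S[...,2]<.36)&(S[...,1]>-.15)&(S[...,1]<.05)
q=S[b];print(len(q),q.min(0),q.max(0)); l=cv2.fitLine(q[:,1:].astype(np.float32),cv2.DIST_HUBER,0,.01,.01).ravel();print(l,np.arctan2(abs(l[1]),abs(l[0])))
cv2.imwrite("pics/lz.png",cv2.resize(f["pixels"][100:320,200:390,::-1],None,fx=2.7,fy=2.7,interpolation=cv2.INTER_CUBIC))
E
```

```text
[ 0.53559663 -0.14796057  0.37779394] [ 0.38597077  0.81251611 -0.42677354] 0.05979971088947378 [ 0.025  0.009  0.002  0.001 -0.004  0.002]
324 [-0.0158855  -0.08333197  0.23093244] [ 0.01016119 -0.01784435  0.32414937]
[ 0.541274   -0.84084624 -0.04154847  0.26570955] 0.9988448
```

View pics/lside.png

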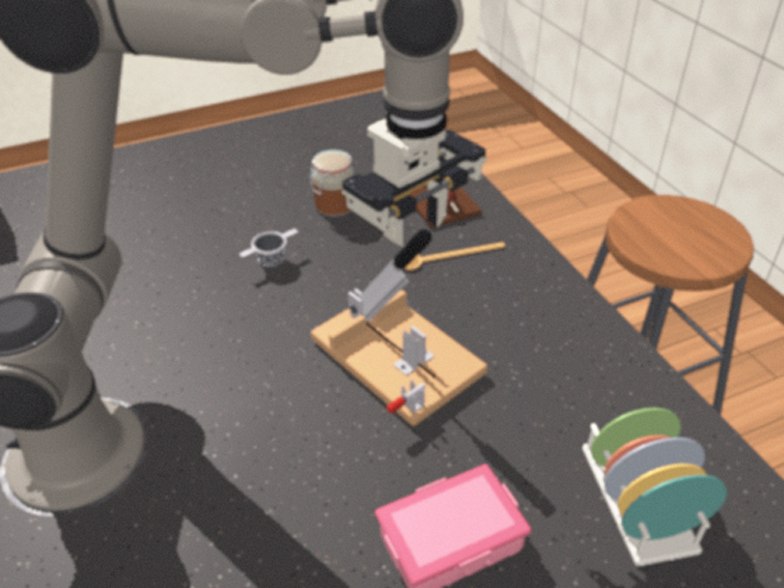

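View pics/lz.png

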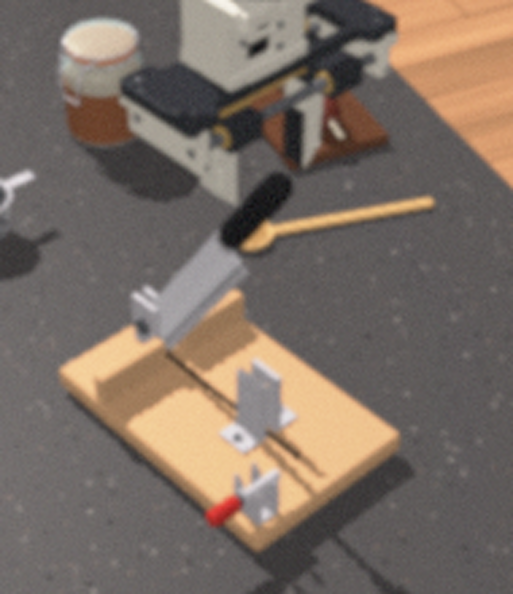

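```bash
python3 -c "
from workcell import manip
print(manip.finish_job())"
```

```text
the job is handed in; nothing more can be done
None
```

The job is handed in, at about 17 s of the 58 s allowed. The pin is parked in the keeper and the blade handle is up at its stop.

- **Pin:** I gripped the knob, drew the pin straight out, carried it over the keeper and lowered it until I felt it touch the notch bottoms (about 5 N). I then opened the fingers and lifted clear. In the last picture it lies across both ears. After I let go, I measured the collar about 4 mm outside the outer ear.
- **Blade:** I swung the handle up along its arc and let go. A line fitted to the handle in the last picture gives 0.999 rad.
- **Other things:** The jar, strainer, spoon and lunchbox look unmoved in the last picture. I judged that by eye and did not measure it.
- **Robot:** The gripper is about 10 cm clear of the handle, with no contact force beyond sensor noise.
- **Disagreement:** The two cameras differed by 2–3 mm. I went with the top camera, and the forces on gripping the pin and seating it agreed with it.

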